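# Snap the grease coupler onto the bearing's tilted nipple and hold it

### The arm

A 6-joint arm with a two-finger parallel gripper is mounted at the origin on the work surface. World frame = base frame: x ahead of the robot, y to its left, z up, the work surface at z = 0. Lengths are in mm, angles in rad, forces in N, time in s.
With the tool pointing down it reaches from about 275 to 750 mm from the base axis. Payload 10.2 kg.
Tool frame: the origin (TCP) lies at the centre of the arm's flange, where the gripper is bolted on; the fingertips stand ctrl.tip_reach ahead of it and the grasp point (between the pads) lies 155 mm ahead of it (ctrl.tip_reach is the distance from the TCP to the fingertips, in mm); z points along the fingers, y is the direction in which the jaws open and shut (so a half turn about z gives the same grasp; the last joint's range is limited). The gripper opens to 85 mm and grips with 20 to 120 N. Pads are 22 mm wide; open, the fingers measure 114 mm over their backs; the gripper's body (76 mm by 85 mm) begins 54 mm behind the grasp point. The pads swing forward as they close: fully open they stand 13 mm farther back than shut.
Start: joints at [1.1, 0.313, 1.498, -0, 1.331, -0.223], TCP at [128.781, 508.968, 404.694] pointing down, gripper open.
Joint ranges: [-2.94, 2.94], [-0.97, 2.17], [0.19, 2.56], [-1.23, 4.37], [0.02, 3.11], [-2.88, 2.88]. Speed limits (rad/s): [2.39, 2.39, 3.01, 3.14, 3.14, 3.14].

### API

Orientations are given as a unit quaternion [w, x, y, z].
In Python, from rig import ctrl, viewer gives the robot as it stands.
- The arm moves only by the tool drive_tool, never from a script. Its argument "rows" is a list that holds one entry, the list of rows, each a list of 6 numbers: the shift along the world's x, y, z normalised to -1 to 1, where 1 is 0.1 m, then the turn, a rotation vector about the world's x, y, z normalised to -1 to 1, where 1 is 90 degrees. A call has 1 to 10 rows; each row is the pose to reach, as a shift and turn from the pose measured when the call began; what a row does not reach only later rows make up. A row lasts 1/8 s, in which the tool goes at most 62.5 mm and 10.7 degrees, less where a joint would pass 70% of its speed; a pose out of reach is approached as far as the arm can. A call with a number of a shift or a turn outside -1 to 1 is refused whole. A call with a gripper value outside its range is refused whole. "fingers" is the opening, from -1 (shut) to 1 (fully open), set as the call begins (left out, the last holds). The fingers move at their own pace and stop on an object; "force" is the grip in N (left out, the last holds). Time passes only in rows, so rows that repeat a pose let the fingers close. It gives the time, the measured TCP pose, the force and the opening at its end, in the units of the state.
- ctrl.sense(): the state, without advancing time (a new reading comes with each control period).
- viewer.capture(name): name is "scene" or "top" or "wrist"; returns the picture (480x640x3 uint8, red, green, blue); there is no depth.
- viewer.calibration(name): a dict with "mtx" (3x3 intrinsics, pixels), "extrinsics" (4x4, takes a point from camera to world coordinates). Camera axes: x right, y up, looking along -z (the intrinsics and any distortion apply to the point x, -y, -z); pixel columns grow to the right and rows downward; lengths in mm; the calibration is good to about 2 mm. A picture is of the moment at which its call begins: read the wrist's pose just before it. calibration takes no time and is no camera call; for the wrist camera it gives the pose at the moment of the call.
- ctrl.finish_job(): hands the job in, once; it reports no verdict.
The state is a dict: "time_s": time; "joints": joint angles; "dq": joint speeds; "tau": joint torques, N m; "eef_pos": TCP position; "ee_rot": TCP orientation; "force": force on the tool from outside, world axes, zero at the start; "wrist_torque": the same for the moment, N m; "grip_width": opening from 0.0 (shut) to 1.0 (fully open).
Only numpy, scipy, OpenCV 4.12 (cv2) and the standard library are available. Lean on these libraries where they do the work, as an engineer would, in place of code of your own. Each camera call takes 0.05 s, during which the arm holds its last target.

### The job

Take the hand-held grease coupler out of its rest block and press its open mouth squarely onto the tilted grease nipple of the conveyor roller's bearing until it clicks and is fully home. Then keep holding it there against its spring: finish with the coupler still gripped and pressed home, do not let go. Leave the bottle, carton, parts tray and spare ring where they are.

Things in the scene. Friction and masses are not known exactly. Their poses are not given: they have to be found in the camera images.
- coupler: Loose round grease coupler, 124 mm long, 0.28 to 0.46 kg, upright in the rest block at the start. Origin: centre of its open mouth; z along its axis, mouth to handle. From the mouth: steel nose 30 mm across up to 32 mm, with a 20 mm bore (spring jaws 6 mm and piston face 15.5 mm inside); steel barrel 40 mm across, 32 to 60 mm; black neck 28 mm across, 60 to 112 mm; steel cap 32 mm across, to 124 mm.
- coupler_grip (a point): Point on the coupler's axis in the handle neck, 90 mm from the mouth: the place to grip, any way round. The barrel's shoulder, 40 mm across, lies 30 mm nearer the mouth and the cap's top 34 mm the other way.
- coupler_piston (a joint): How far the nipple has pushed in the piston in the coupler's bore, m: 0 free, about 0.007 fully home (nose rim on the nipple's collar). Pressing on: the jaws resist with about 8 N, most when the mouth is 14 mm short of home, then snap in behind the ball head; from 7 mm short the piston's spring pushes back, 3.5 N rising to 8 N at home. Let go, it is pushed off and falls.
- nipple: Steel grease nipple fixed on the bearing housing. Origin: centre of the outer face of its hexagonal collar (36 mm across corners, 7 mm thick); z along the nipple outward. It stands 23 mm out of the collar: neck 10 mm thick, ball head 16 mm across. It leans 30 degrees from vertical to the roller unit's -x side. When home, the coupler's origin and z match these.
- roller_unit: Conveyor roller on two grey bearing blocks and a dark base plate 150 by 250 mm, fixed. Origin on the table below the middle of the bearing with the nipple (round housing 76 mm across, centre 58 mm up); y along the roller to the other bearing 170 mm away. Nipple tip 126 mm, roller top 87 mm above the table.
- rest: Grey fixed rest block, 84 by 84 mm and 44 mm high, origin under its centre. A vertical hole 34 mm across holds the coupler's nose, the barrel resting on the block's top: coupler mouth 12 mm, grip point 102 mm, cap top 136 mm above the table.
- parts_tray: Bystander: open steel tray 100 by 80 by 35 mm, loose; origin under its centre.
- bottle: Bystander: amber glass bottle 60 mm across, 160 mm tall, loose; origin under its centre.
- spare_ring: Bystander: steel bearing ring 52 mm across, 15 mm high, lying flat, loose; origin under its centre.
- carton: Bystander: white carton 150 by 60 by 50 mm high, lying flat, loose; origin under its centre.

How it is judged:
By the outcome, as a careful person would: the job done as asked, in the order asked, and still so for the second after the job is handed in, while the arm keeps its last pose, push and grip.
It also fails if it takes over 43 s, if anything falls off the work surface, if the arm or the gripper's body presses on something with over 40 N, if the wrist force passes 120 N, or if a joint passes its speed limit or range.

## Working session

There is one attempt and no reset: what is moved stays moved. The work goes in short steps, Python scripts to look and compute and a tool call to move; the robot and the scene stay as the last step left them, time stands still between calls to the robot, and variables do not carry over. Pictures are saved under pics/ and viewed, and the job is handed in when it is done.

Besides the shell and the picture viewer there is one more tool, called as name(argument=value, ...) on one line, values as JSON. drive_tool: Moves the arm, as the interface text tells. Scaled input: -1 to 1 covers 0.1 m each way for a shift and 90 degrees each way for a turn. Its arguments: {"type":"object","properties":{"rows":{"type":"array","items":{"type":"array","items":{"type":"array","items":{"type":"number"}}}},"fingers":{"type":"number"},"force":{"type":"number"}},"required":["rows"]}

```bash
ls; mkdir -p pics; python3 - <<'E'
from rig import ctrl, viewer
import cv2
print(ctrl.sense(), ctrl.tip_reach)
for n in ["scene","top","wrist"]:
    im=viewer.capture(n); cv2.imwrite(f"pics/{n}0.png",im[:,:,::-1]); c=viewer.calibration(n); print(n,c)
E
```

```text
pics
{'time_s': 0.0, 'joints': array([ 1.09962522e+00,  3.13446499e-01,  1.49845707e+00,  6.00066570e-05,
        1.33101403e+00, -2.23393396e-01]), 'dq': array([-1.18048002e-03,  1.15546850e-05,  9.41010265e-04,  3.27925376e-04,
       -1.26285397e-03, -1.17331940e-03]), 'tau': array([ 3.35437238e-03, -4.12256849e+01, -2.59752488e+01,  4.38166376e-05,
        3.92285336e-03, -1.00756012e-05]), 'eef_pos': array([128.73998068, 508.92615396, 404.12919941]), 'ee_rot': array([-2.52868113e-04,  1.23579245e-01,  9.92334485e-01, -6.13004040e-04]), 'force': array([ 0.25878462, -0.25591954, -0.02672616]), 'wrist_torque': array([ 0.00848607,  0.00597495, -0.03201777]), 'grip_width': 1.0006030431574005} 173.4
scene {'mtx': array([[536.96299974,   0.        , 313.25413682],
       [  0.        , 536.96299974, 237.21602096],
       [  0.        ,   0.        ,   1.        ]]), 'extrinsics': array([[-5.74790314e-01, -5.66974754e-01,  5.90047221e-01,
         1.19907922e+03],
       [ 8.18290110e-01, -4.01923607e-01,  4.10924215e-01,
         3.33035226e+02],
       [ 4.17025173e-03,  7.19025064e-0
[... 480 characters left out ...]
1],
       [ 2.01314369e-02,  1.32744441e-01,  9.90945830e-01,
         9.85096917e+02],
       [ 0.00000000e+00,  0.00000000e+00,  0.00000000e+00,
         1.00000000e+00]])}
wrist {'mtx': array([[381.32043236,   0.        , 319.79759717],
       [  0.        , 381.32043236, 235.12334856],
       [  0.        ,   0.        ,   1.        ]]), 'extrinsics': array([[ 2.44618803e-01, -9.25659137e-01, -2.88646502e-01,
         5.51951151e+01],
       [ 9.69619055e-01,  2.33304898e-01,  7.35371543e-02,
         5.27247696e+02],
       [-7.27696232e-04, -2.97865719e-01,  9.54607503e-01,
         3.73574057e+02],
       [ 0.00000000e+00,  0.00000000e+00,  0.00000000e+00,
         1.00000000e+00]])}
```

View pics/scene0.png

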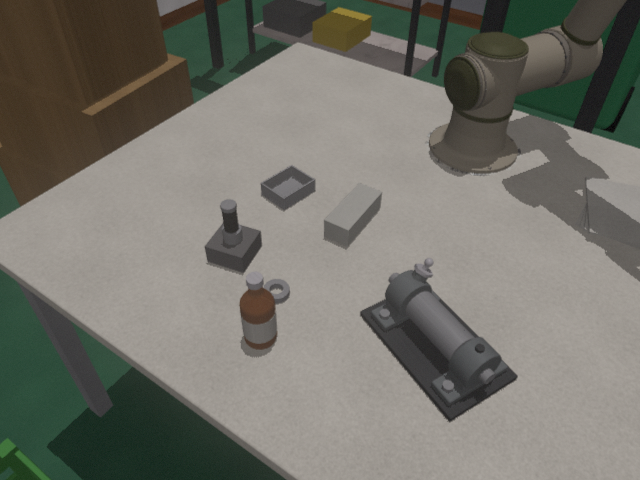

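View pics/top0.png

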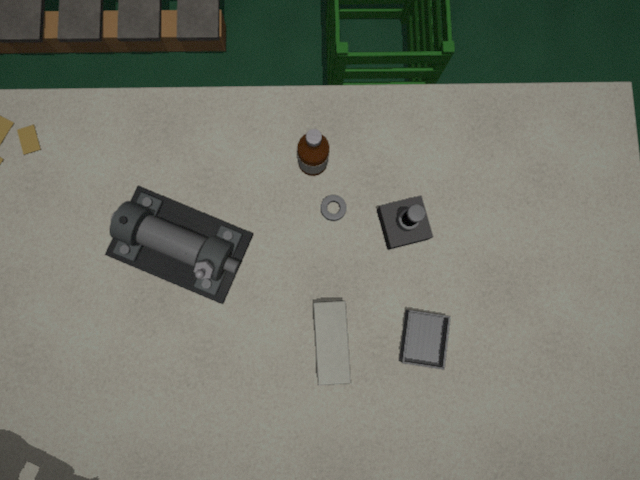

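View pics/wrist0.png

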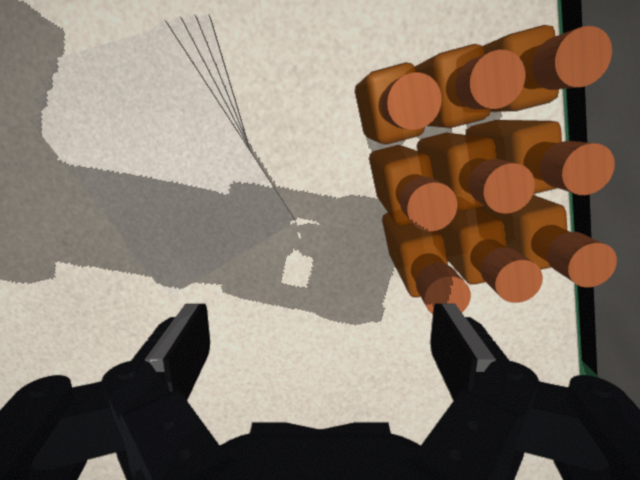

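```bash
python3 - <<'E'
import cv2, numpy as np
s=cv2.imread("pics/scene0.png");t=cv2.imread("pics/top0.png")
def crop(im,x,y,w,h,k):
    return np.clip(cv2.resize(im[y:y+h,x:x+w],None,fx=k,fy=k,interpolation=cv2.INTER_CUBIC).astype(float)*1.5,0,255).astype('uint8')
a=crop(s,190,190,80,60,5);b=crop(s,380,245,80,60,5);c=crop(t,370,190,80,60,5);d=crop(t,170,235,80,60,5)
cv2.imwrite("pics/crops.png",np.vstack([np.hstack([a,b]),np.hstack([c,d])]))
E
```

```text
(no output)
```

View pics/crops.png

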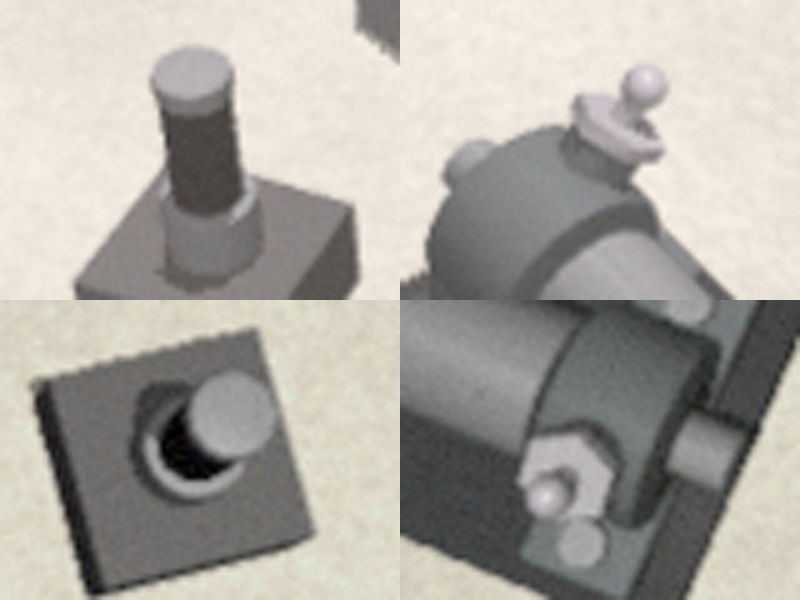

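```bash
cat > h.py <<'E'
import numpy as np
from rig import ctrl, viewer
def ray(c,p):
    K=c["mtx"];E=c["extrinsics"]
    d=np.linalg.inv(K)@np.array([p[0],p[1],1.]);d=np.array([d[0],-d[1],-d[2]])
    d=E[:3,:3]@d; return E[:3,3],d/np.linalg.norm(d)
def tri(cs,ps):
    A=np.zeros((3,3));b=np.zeros(3);R=[ray(c,p) for c,p in zip(cs,ps)]
    for o,d in R:
        M=np.eye(3)-np.outer(d,d);A+=M;b+=M@o
    x=np.linalg.solve(A,b); return x,[np.linalg.norm((np.eye(3)-np.outer(d,d))@(x-o)) for o,d in R]
def plane(c,p,z):
    o,d=ray(c,p);return o+d*(z-o[2])/d[2]
def proj(c,X):
    E=c["extrinsics"];q=E[:3,:3].T@(np.asarray(X)-E[:3,3]);q=np.array([q[0],-q[1],-q[2]]);q=c["mtx"]@q;return q[:2]/q[2]
E
python3 - <<'E'
from h import *
S=viewer.calibration("scene");T=viewer.calibration("top")
print("cap",tri([S,T],[(228.6,204.6),(416.2,212.6)]), plane(T,(416.2,212.6),136),plane(S,(228.6,204.6),136))
zb=126-8
print("ball",tri([S,T],[(429,262.2),(199.2,273.8)]), plane(T,(199.2,273.8),zb),plane(S,(429,262.2),zb))
P=[plane(T,p,8) for p in [(140,187),(252,236),(222,302),(107,253)]]
print(np.round(P,1))
for i in range(4):
    e=P[(i+1)%4]-P[i];print(np.linalg.norm(e),np.degrees(np.arctan2(e[1],e[0])))
for n,p in dict(ring=(333,207),bottle=(313,150),bottlebase=(313,165),).items(): print(n,plane(T,p,10))
for p in [(315,301),(345,300),(350,383),(318,385)]: print("carton",plane(T,p,50))
for p in [(377,207),(422,197),(432,237),(387,248)]: print("rest",plane(T,p,44))
for p in [(405,308),(449,313),(444,368),(400,361)]: print("tray",plane(T,p,35))
E
```

```text
cap (array([ 651.01383487, -249.39071445,  131.20305596]), [np.float64(2.2635927548427026), np.float64(2.2635927548425183)]) [ 651.45739914 -250.27413792  136.        ] [ 654.27530533 -242.86855806  136.        ]
ball (array([553.76224002, 129.10203391, 117.64046839]), [np.float64(1.3332974733726652), np.float64(1.3332974733726408)]) [554.32373782 127.80604994 118.        ] [553.30290148 130.31808    118.        ]
[[736.  270.1   8. ]
 [633.2  48.3   8. ]
 [505.4 106.9   8. ]
 [605.3 330.9   8. ]]
244.46532912137047 -114.85725131560743
140.57844105786637 155.3631573467348
245.23123587495814 65.96714418025738
144.1059065494707 -24.93666643865859
ring [ 687.99932658 -113.08900492   10.        ]
bottle [805.79816969 -75.76741835  10.        ]
bottlebase [774.63838841 -75.10287575  10.        ]
carton [503.26946189 -72.55341892  50.        ]
carton [ 503.86539606 -128.48928186   50.        ]
carton [ 353.62922833 -133.13641312   50.        ]
carton [351.58924598 -74.70119092  50.        ]
rest [ 679.95797118 -195.9186328    44.        ]
rest [ 697.9893296  -283.92444921   44.        ]
rest [ 619.66343691 -299.20791535   44.        ]
rest [ 600.25836623 -211.96446354   44.        ]
tray [ 486.32967507 -242.93374328   35.        ]
tray [ 475.06785785 -326.1600776    35.        ]
tray [ 373.91115204 -310.9153433    35.        ]
tray [ 388.69292545 -229.06808581   35.        ]
```

drive_tool(rows=[[[0.65,-0.95,0,0,0,-0.28],[0.65,-0.95,0,0,0,-0.28],[0.65,-0.95,0,0,0,-0.28]]], fingers=1, force=80)

```text
time_s: 0.52
eef_pos: [195.1, 412.0, 404.3]
ee_rot: [-0.0, 0.34, 0.94, -0.001]
force: [-1.2, 0.4, 0.7]
grip_width: 1.0
```

drive_tool(rows=[[[0.65,-0.95,0,0,0,-0.28],[0.65,-0.95,0,0,0,-0.28],[0.65,-0.95,0,0,0,-0.28]]])

```text
time_s: 0.9
eef_pos: [261.7, 314.9, 404.3]
ee_rot: [-0.0, 0.541, 0.841, -0.001]
force: [0.6, 0.6, 1.0]
grip_width: 1.005
```

drive_tool(rows=[[[0.65,-0.95,0,0,0,-0.28],[0.65,-0.95,0,0,0,-0.28],[0.65,-0.95,0,0,0,-0.28]]])

```text
time_s: 1.27
eef_pos: [328.3, 217.5, 404.2]
ee_rot: [-0.0, 0.715, 0.699, -0.001]
force: [-1.3, 0.2, -0.1]
grip_width: 1.001
```

drive_tool(rows=[[[0.65,-0.95,0,0,0,-0.27],[0.65,-0.95,0,0,0,-0.27],[0.65,-0.95,0,0,0,-0.27]]])

```text
time_s: 1.65
eef_pos: [394.7, 120.0, 403.9]
ee_rot: [-0.0, 0.848, 0.53, -0.001]
force: [-0.4, -0.1, 0.6]
grip_width: 1.003
```

drive_tool(rows=[[[0.65,-0.95,0,0,0,0],[0.65,-0.95,0,0,0,0]]])

```text
time_s: 1.9
eef_pos: [460.4, 23.6, 403.9]
ee_rot: [-0.0, 0.848, 0.53, -0.001]
force: [0.6, 0.7, -0.1]
grip_width: 0.997
```

drive_tool(rows=[[[0.65,-0.95,0,0,0,0],[0.65,-0.95,0,0,0,0]]])

```text
time_s: 2.15
eef_pos: [526.3, -73.4, 403.6]
ee_rot: [-0.0, 0.848, 0.53, -0.001]
force: [0.2, -0.3, 0.6]
grip_width: 0.998
```

drive_tool(rows=[[[0.65,-0.95,0,0,0,0],[0.65,-0.95,0,0,0,0]]])

```text
time_s: 2.4
eef_pos: [592.1, -170.4, 403.2]
ee_rot: [-0.0, 0.848, 0.53, -0.001]
force: [0.9, 0.5, 0.6]
grip_width: 1.001
```

drive_tool(rows=[[[0.58,-0.78,-0.4,0,0,0],[0.58,-0.78,-0.4,0,0,0],[0.58,-0.78,-0.4,0,0,0]]])

```text
time_s: 2.78
eef_pos: [650.6, -250.7, 359.3]
ee_rot: [-0.003, 0.849, 0.529, -0.002]
force: [-0.4, -0.0, 0.6]
grip_width: 1.002
```

```bash
python3 - <<'E'
from h import *
import cv2
s=ctrl.sense();W=viewer.calibration("wrist")
np.save("w1.npy",W)
im=viewer.capture("wrist");cv2.imwrite("pics/w1.png",im[:,:,::-1])
print(s["eef_pos"],s["dq"])
# predicted cap positions
for x in [(651,-249,136),(650.5,-248,102)]: print(proj(W,x))
print(W["extrinsics"])
E
```

```text
[ 650.64254342 -250.67167629  359.27765968] [ 0.03782703 -0.08744502  0.04751304  0.00877461  0.00344039  0.0126557 ]
[321.13702727 259.82330585]
[319.92379186 239.15454778]
[[ 8.97726639e-01  4.18397779e-01  1.37949919e-01  6.84334270e+02]
 [-4.40494024e-01  8.57586805e-01  2.65536978e-01 -1.82570733e+02]
 [-7.20394823e-03 -2.99145734e-01  9.54180241e-01  3.28477897e+02]
 [ 0.00000000e+00  0.00000000e+00  0.00000000e+00  1.00000000e+00]]
```

View pics/w1.png

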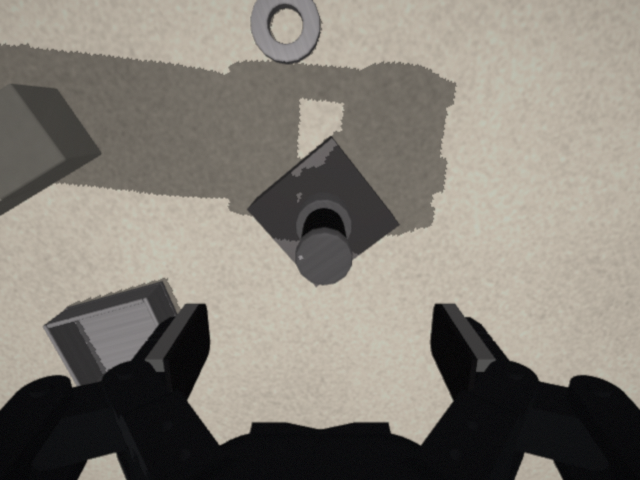

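```bash
python3 - <<'E'
from h import *
import cv2
W=np.load("w1.npy",allow_pickle=True).item()
S=viewer.calibration("scene");T=viewer.calibration("top")
print(plane(W,(324,257),136))
print(tri([S,T,W],[(228.6,204.6),(416.2,212.6),(324,257)]))
for p in [(248,208),(335,137),(400,225)]: print(plane(W,p,44))
im=cv2.imread("pics/w1.png")[190:300,260:390];cv2.imwrite("pics/w1c.png",cv2.resize(im,None,fx=5,fy=5))
print(ctrl.sense()["eef_pos"],ctrl.sense()["ee_rot"])
E
```

```text
[ 653.10141729 -248.21426551  136.        ]
(array([ 651.48161708, -249.53144794,  131.17545256]), [np.float64(2.630985129158042), np.float64(1.9399245694360983), np.float64(0.8987087748169551)])
[ 603.37482093 -218.0822267    44.        ]
[ 685.85250568 -199.7864419    44.        ]
[ 702.63004581 -281.59034669   44.        ]
[ 650.29537971 -249.11727236  361.36135175] [-0.0017527   0.84850008  0.52918945 -0.00174887]
```

View pics/w1c.png

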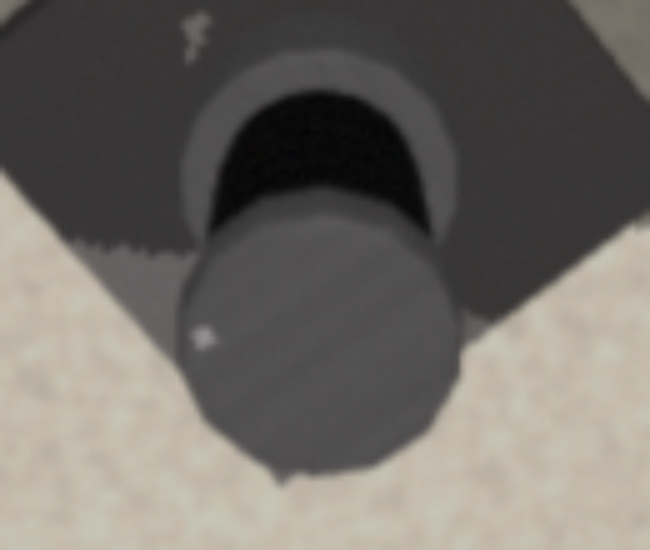

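drive_tool(rows=[[[0.02,-0.005,-0.5,0,0,0],[0.02,-0.005,-0.95,0,0,0],[0.02,-0.005,-1.0,0,0,0],[0.02,-0.005,-1.0,0,0,0],[0.02,-0.005,-1.0,0,0,0]]])

```text
time_s: 3.45
eef_pos: [652.6, -249.5, 264.2]
ee_rot: [0.0, 0.848, 0.529, -0.001]
force: [-0.1, -0.3, 1.1]
grip_width: 1.0
```

```bash
python3 - <<'E'
from h import *
import cv2
s=ctrl.sense();W=viewer.calibration("wrist")
im=viewer.capture("wrist");cv2.imwrite("pics/w2.png",im[:,:,::-1])
print(s["eef_pos"],s["ee_rot"],s["force"])
print(proj(W,(652.5,-249.5,136)))
R=W["extrinsics"];np.save("w2.npy",W)
E
```

```text
[ 652.59508736 -249.54422318  264.23620823] [ 1.33447026e-04  8.48433108e-01  5.29302077e-01 -7.44182622e-04] [-0.0508023  -0.31874852  1.14274467]
[318.19107063 377.92568368]
```

View pics/w2.png

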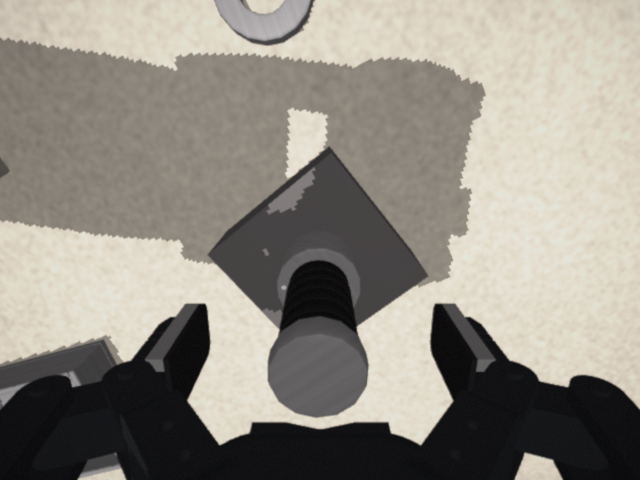

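```bash
python3 - <<'E'
from h import *
import cv2
W=np.load("w2.npy",allow_pickle=True).item()
im=cv2.imread("pics/w2.png")
for y in (366,369,372):print(plane(W,(318.5,y),136))
th=np.linspace(0,6.28,100)
for c in [(652.5,-249.5),(653,-248)]:
  P=np.array([proj(W,(c[0]+16*np.cos(t),c[1]+16*np.sin(t),136)) for t in th]);print(P.min(0),P.max(0))
  for p in P: cv2.circle(im,tuple(int(v) for v in p),0,(0,0,255) if c[0]<653 else (0,255,0),-1)
cv2.imwrite("pics/w2c.png",cv2.resize(im[230:430,220:420],None,fx=3,fy=3,interpolation=cv2.INTER_CUBIC))
E
```

```text
[ 654.45396648 -245.72532877  136.        ]
[ 653.98749941 -246.677296    136.        ]
[ 653.51843748 -247.63455884  136.        ]
[265.4171097 331.6119314] [370.95523573 420.5695815 ]
[264.50178675 326.85773992] [370.4688184  416.54246942]
```

View pics/w2c.png

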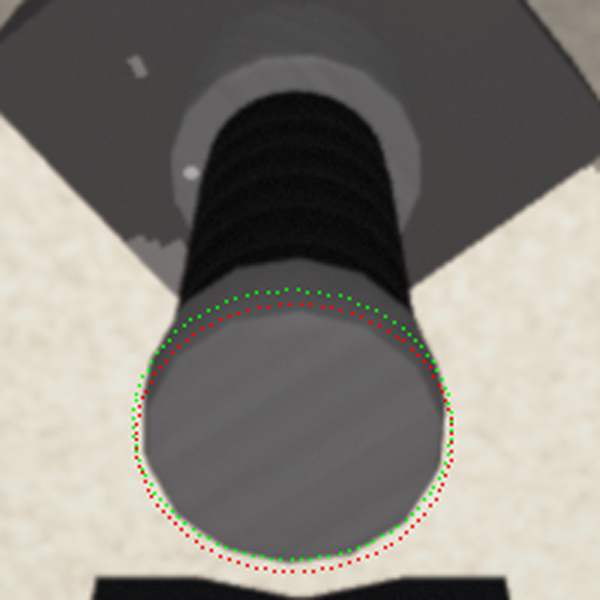

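drive_tool(rows=[[[0,0,-0.09,0,0,0],[0,0,-0.09,0,0,0],[0,0,-0.09,0,0,0]]])

```text
time_s: 3.88
eef_pos: [652.5, -249.6, 254.8]
ee_rot: [-0.0, 0.848, 0.529, -0.001]
force: [0.5, 0.5, -0.1]
grip_width: 1.0
```

drive_tool(rows=[[[0,0,0,0,0,0],[0,0,0,0,0,0],[0,0,0,0,0,0],[0,0,0,0,0,0],[0,0,0,0,0,0],[0,0,0,0,0,0]]], fingers=-1, force=80)

```text
time_s: 4.62
eef_pos: [652.5, -249.6, 254.9]
ee_rot: [-0.0, 0.848, 0.529, -0.001]
force: [-2.7, 1.0, 3.8]
grip_width: 0.32
```

drive_tool(rows=[[[0,0,0,0,0,0],[0,0,0,0,0,0]]])

```text
time_s: 4.88
eef_pos: [652.5, -249.6, 254.9]
ee_rot: [-0.0, 0.848, 0.529, -0.001]
force: [-2.5, 0.4, 2.8]
grip_width: 0.313
```

```bash
python3 - <<'E'
from h import *
import cv2
s=ctrl.sense();W=viewer.calibration("wrist")
im=viewer.capture("wrist");cv2.imwrite("pics/w3.png",im[:,:,::-1])
print(s["eef_pos"],s["ee_rot"],s["force"],s["grip_width"])
np.save("w3.npy",W)
E
```

```text
[ 652.47082075 -249.57393709  254.93103242] [-3.40639697e-04  8.48459070e-01  5.29259866e-01 -1.04178341e-03] [-2.50936774  0.354354    2.75279032] 0.31338521220413595
```

View pics/w3.png

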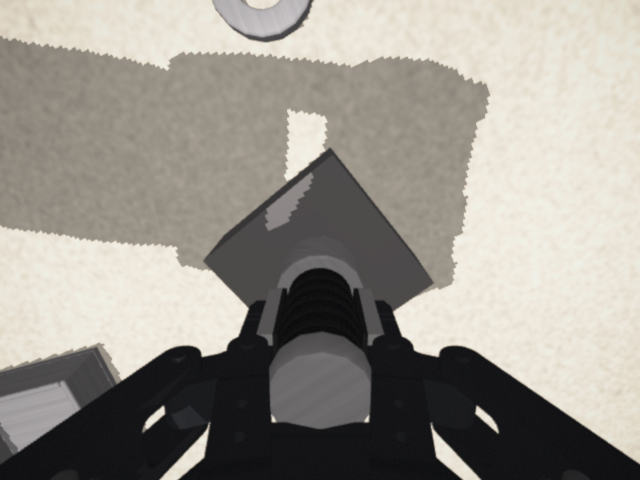

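drive_tool(rows=[[[0,0,0.3,0,0,0],[0,0,0.7,0,0,0],[0,0,1,0,0,0],[0,0,1,0,0,0]]])

```text
time_s: 5.42
eef_pos: [652.6, -249.6, 356.3]
ee_rot: [0.001, 0.848, 0.529, -0.0]
force: [0.0, -0.2, -4.4]
grip_width: 0.316
```

drive_tool(rows=[[[-0.25,0.48,0.06,0,0,0],[-0.5,0.95,0.12,0,0,0],[-0.5,0.95,0.12,0,0,0]]])

```text
time_s: 5.8
eef_pos: [601.6, -151.6, 366.6]
ee_rot: [-0.0, 0.848, 0.531, -0.001]
force: [0.8, -0.7, -4.6]
grip_width: 0.316
```

drive_tool(rows=[[[-0.25,0.48,0,0,0,0],[-0.5,0.95,0,0,0,0],[-0.5,0.95,0,0,0,0]]])

```text
time_s: 6.18
eef_pos: [550.6, -54.5, 365.0]
ee_rot: [-0.002, 0.847, 0.532, -0.002]
force: [0.4, -0.8, -4.4]
grip_width: 0.314
```

drive_tool(rows=[[[-0.25,0.48,0,-0.07,-0.15,0],[-0.5,0.95,0,-0.138,-0.303,0],[-0.5,0.95,0,-0.138,-0.303,0],[-0.5,0.95,0,-0.138,-0.303,0]]])

```text
time_s: 6.68
eef_pos: [500.7, 40.2, 363.9]
ee_rot: [0.213, 0.819, 0.514, 0.139]
force: [0.1, 0.4, -4.6]
grip_width: 0.312
```

drive_tool(rows=[[[-0.2,0.38,0,0,0,0],[-0.4,0.75,0,0,0,0],[-0.4,0.75,0,0,0,0]]])

```text
time_s: 7.05
eef_pos: [460.5, 116.0, 363.2]
ee_rot: [0.212, 0.819, 0.515, 0.137]
force: [-0.5, 0.4, -3.9]
grip_width: 0.315
```

drive_tool(rows=[[[-0.2,0.38,0.03,0,0,0],[-0.38,0.74,0.03,0,0,0],[-0.38,0.74,0.03,0,0,0],[-0.38,0.74,0.03,0,0,0]]])

```text
time_s: 7.55
eef_pos: [423.5, 189.1, 365.8]
ee_rot: [0.211, 0.82, 0.515, 0.136]
force: [0.1, -0.3, -4.7]
grip_width: 0.315
```

```bash
python3 - <<'E'
from h import *
import cv2
from scipy.spatial.transform import Rotation as Ro
s=ctrl.sense();W=viewer.calibration("wrist");np.save("w4.npy",W)
for n in ("wrist","scene","top"):
    im=viewer.capture(n);cv2.imwrite(f"pics/{n}4.png",im[:,:,::-1])
q=s["ee_rot"];R=Ro.from_quat([q[1],q[2],q[3],q[0]]).as_matrix()
print(s["eef_pos"],R,s["force"])
m=s["eef_pos"]+243*R[:,2];print("mouth",m)
for n in ("scene","top"): print(n,proj(viewer.calibration(n),m))
print(proj(W,m))
E
```

```text
[423.45633817 189.14479323 365.76169711] [[ 0.43331694  0.78597882  0.44099176]
 [ 0.90122027 -0.38125631 -0.20602341]
 [ 0.00620086  0.48670414 -0.87354486]] [ 0.12189164 -0.32453349 -4.73366579]
mouth [530.61733496 139.08110524 153.49029556]
scene [442.68964457 242.3523716 ]
top [187.61378931 287.12263923]
[319.07617918 251.11143017]
```

View pics/wrist4.png

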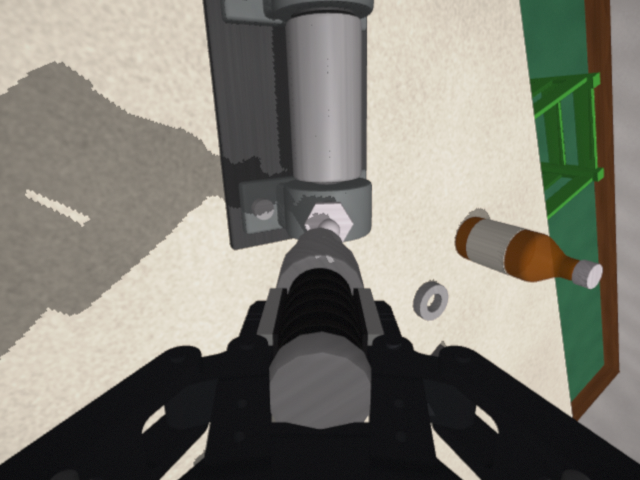

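View pics/scene4.png

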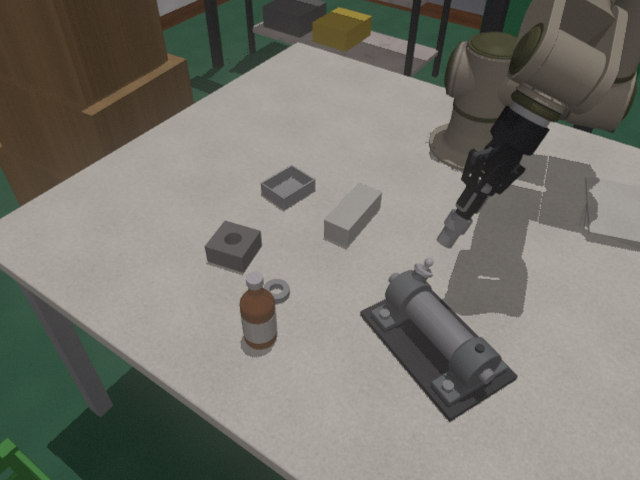

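View pics/top4.png

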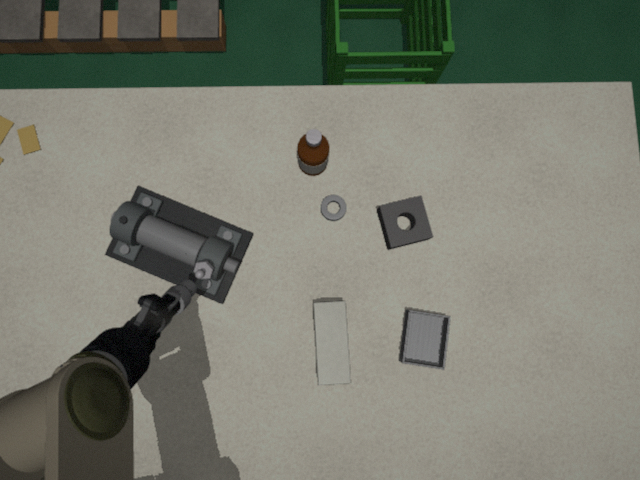

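```bash
python3 - <<'E'
import cv2, numpy as np
def crop(n,x,y):
    im=cv2.imread(f"pics/{n}4.png")
    return np.clip(cv2.resize(im[y:y+60,x:x+80],None,fx=5,fy=5,interpolation=cv2.INTER_CUBIC).astype(float)*1.4,0,255).astype('uint8')
a=crop("wrist",280,190);b=crop("scene",400,225);c=crop("top",160,250);
d=cv2.imread("pics/wrist4.png")[200:320,240:400];d=cv2.resize(d,(400,300))
cv2.imwrite("pics/crops4.png",np.vstack([np.hstack([a,b]),np.hstack([c,d])]))
E
```

```text
(no output)
```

View pics/crops4.png

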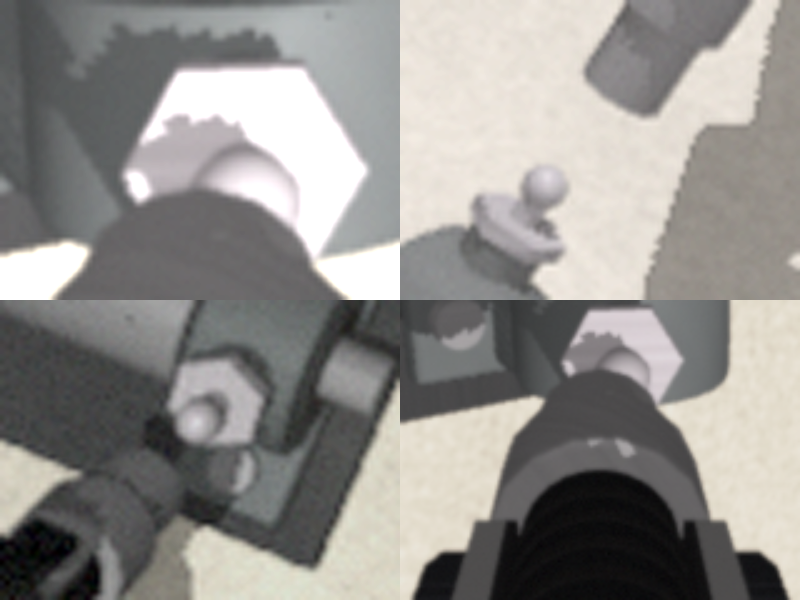

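```bash
cat >> h.py <<'E'
from scipy.spatial.transform import Rotation as Ro
def tool(s):
    q=s["ee_rot"];return s["eef_pos"],Ro.from_quat([q[1],q[2],q[3],q[0]]).as_matrix()
E
python3 - <<'E'
from h import *
W=np.load("w4.npy",allow_pickle=True).item()
S=viewer.calibration("scene");T=viewer.calibration("top")
p,R=tool(ctrl.sense())
for cs,ps in [([S,T],[(429,262.4),(200,274)]),([S,T,W],[(429,262.4),(200,274),(330,228)]),([S,W],[(429,262.4),(330,228)]),([T,W],[(200,274),(330,228)])]:
    b,r=tri(cs,ps);print(b,np.round(r,1),"tool frame",R.T@(b-p))
# unit orientation in wrist: roller silhouette & collar hex
c,r=tri([S],[(444,244)]) if 0 else (None,None)
m=p+243*R[:,2]; print(m)
for c,px in ((S,(444,244)),):
    o,d=ray(c,px);v=m-o;e=v-d*(v@d);print("scene mouth miss (pred-obs) tool frame",R.T@e)
for n,c in dict(S=S,T=T,W=W).items():
    b=np.array([553.8,129.1,117.8]);print(n,proj(c,b),[np.round(proj(c,p+t*R[:,2]),1) for t in (243,260,280)])
E
```

```text
[553.2400255  128.48341977 116.29831691] [1.9 1.9] tool frame [1.00162743e-01 3.52118425e+00 2.87893075e+02]
[554.86353168 128.576418   118.60166213] [2.2 2.4 1.6] tool frame [  0.90376752   5.88345811 286.58017723]
[555.79634413 130.45611843 120.70677285] [0.9 0.9] tool frame [  3.01634698   6.92475959 284.76700233]
[555.46522421 127.20694835 117.5396853 ] [1.6 1.6] tool frame [-7.64565680e-02  6.36095965e+00  2.88055450e+02]
[530.59587139 138.98809789 153.7775247 ]
scene mouth miss (pred-obs) tool frame [-3.2608842   1.45273186 -1.29653222]
S [428.22393909 262.15425885] [array([442.7, 242.2]), array([437.5, 250. ]), array([431.5, 258.9])]
T [198.4704042  274.12547274] [array([187.6, 287.1]), array([191.9, 282.9]), array([196.7, 278. ])]
W [325.86353849 228.98368842] [array([319.3, 251.4]), array([319.4, 242.3]), array([319.5, 233. ])]
```

drive_tool(rows=[[[0.06,-0.03,-0.1,-0.004,-0.01,0],[0.125,-0.058,-0.209,-0.004,-0.01,0],[0.125,-0.058,-0.209,-0.004,-0.01,0],[0.125,-0.058,-0.209,-0.004,-0.01,0]]])

```text
time_s: 8.2
eef_pos: [435.8, 183.2, 345.2]
ee_rot: [0.218, 0.818, 0.513, 0.142]
force: [0.2, 0.7, -4.5]
grip_width: 0.312
```

```bash
cat > look.py <<'E'
from h import *
import cv2,sys
k=sys.argv[1]
s=ctrl.sense();W=viewer.calibration("wrist");np.save(f"w{k}.npy",W);np.save(f"s{k}.npy",s)
p,R=tool(s);print(p,R[:,1],R[:,2],s["force"],s["time_s"])
C={n:viewer.calibration(n) for n in("scene","top")};C["wrist"]=W
out=[]
for n,(x,y) in (("wrist",(270,180)),("scene",(395,220)),("top",(155,245))):
    im=viewer.capture(n);cv2.imwrite(f"pics/{n}{k}.png",im[:,:,::-1])
    g=im[y:y+60,x:x+80,::-1];g=np.clip(cv2.resize(g,None,fx=5,fy=5,interpolation=cv2.INTER_CUBIC).astype(float)*(1.0 if n=="wrist" else 1.4),0,255).astype('uint8')
    out.append(g)
    print(n,"crop origin",(x,y),[np.round((proj(C[n],p+t*R[:,2])-(x,y))*5) for t in(243,286)])
out.append(cv2.resize(cv2.imread(f"pics/wrist{k}.png"),(400,300)))
cv2.imwrite(f"pics/crops{k}.png",np.vstack([np.hstack(out[:2]),np.hstack(out[2:])]))
E
python3 look.py 5
```

```text
[435.81561767 183.19002397 345.20447239] [ 0.7774342  -0.37886547  0.50205281] [ 0.45537004 -0.21156534 -0.86479954] [ 0.21238362  0.70212911 -4.51710755] 8.2
wrist crop origin (270, 180) [array([245., 355.]), array([246., 251.])]
scene crop origin (395, 220) [array([190., 167.]), array([125., 262.])]
top crop origin (155, 245) [array([198., 165.]), array([248., 114.])]
```

View pics/crops5.png

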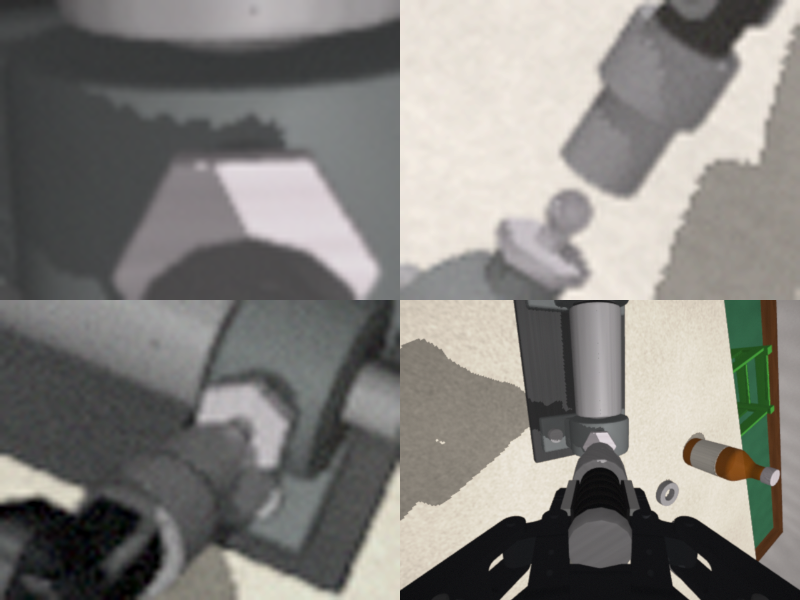

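drive_tool(rows=[[[0.055,-0.025,-0.104,0,0,0],[0.055,-0.025,-0.104,0,0,0],[0.055,-0.025,-0.104,0,0,0]]], force=110)

```text
time_s: 8.72
eef_pos: [441.2, 180.8, 334.9]
ee_rot: [0.218, 0.818, 0.513, 0.142]
force: [0.3, 0.0, -3.9]
grip_width: 0.311
```

```bash
python3 look.py 6
```

```text
[441.24043041 180.80931226 334.86843062] [ 0.77741087 -0.37860741  0.50228356] [ 0.45568521 -0.21143842 -0.86466455] [ 0.28703056  0.02340997 -3.88380965] 8.725
wrist crop origin (270, 180) [array([246., 356.]), array([246., 252.])]
scene crop origin (395, 220) [array([172., 194.]), array([108., 289.])]
top crop origin (155, 245) [array([212., 150.]), array([260., 100.])]
```

View pics/crops6.png

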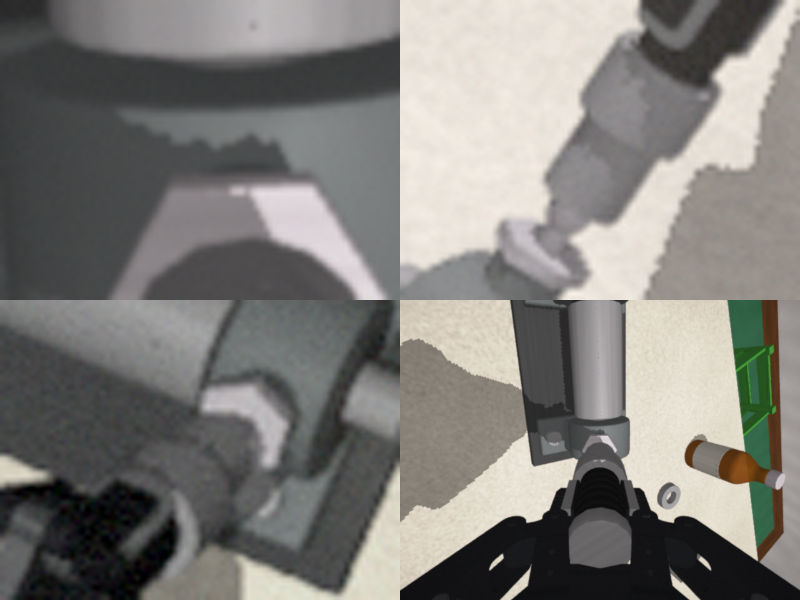

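drive_tool(rows=[[[0.018,-0.008,-0.035,0,0,0],[0.037,-0.017,-0.069,0,0,0],[0.037,-0.017,-0.069,0,0,0]]])

```text
time_s: 9.25
eef_pos: [444.9, 179.1, 328.0]
ee_rot: [0.218, 0.818, 0.513, 0.142]
force: [-0.7, -0.4, -3.7]
grip_width: 0.306
```

drive_tool(rows=[[[0.009,-0.004,-0.017,0,0,0],[0.018,-0.008,-0.035,0,0,0],[0.018,-0.008,-0.035,0,0,0]]])

```text
time_s: 9.62
eef_pos: [446.9, 178.2, 324.0]
ee_rot: [0.218, 0.818, 0.513, 0.142]
force: [2.5, -1.6, -7.3]
grip_width: 0.304
```

drive_tool(rows=[[[0.009,-0.004,-0.017,0,0,0],[0.018,-0.008,-0.035,0,0,0],[0.018,-0.008,-0.035,0,0,0]]])

```text
time_s: 10.0
eef_pos: [448.9, 177.2, 320.2]
ee_rot: [0.218, 0.818, 0.513, 0.142]
force: [2.8, -0.7, -5.0]
grip_width: 0.312
```

drive_tool(rows=[[[0.009,-0.004,-0.017,0,0,0],[0.014,-0.006,-0.026,0,0,0],[0.014,-0.006,-0.026,0,0,0]]])

```text
time_s: 10.38
eef_pos: [450.2, 176.7, 317.8]
ee_rot: [0.218, 0.818, 0.513, 0.142]
force: [-5.0, 1.5, 2.6]
grip_width: 0.312
```

```bash
python3 look.py 7; python3 -c "
from h import *
s=ctrl.sense();p,R=tool(s);print(R.T@(s['force']-np.array([.2,.2,-4.4])),s['wrist_torque'])"
```

```text
[450.24291342 176.69800614 317.78049321] [ 0.77748681 -0.37830822  0.50239144] [ 0.45578969 -0.21146443 -0.86460312] [-4.97359081  1.50904257  2.61335043] 10.375
wrist crop origin (270, 180) [array([245., 356.]), array([246., 252.])]
scene crop origin (395, 220) [array([143., 238.]), array([ 80., 331.])]
top crop origin (155, 245) [array([235., 126.]), array([281.,  79.])]
[-1.1270145  -0.04383402 -6.7741567 ] [ 0.19735952  0.71910617 -0.13643621]
```

View pics/crops7.png

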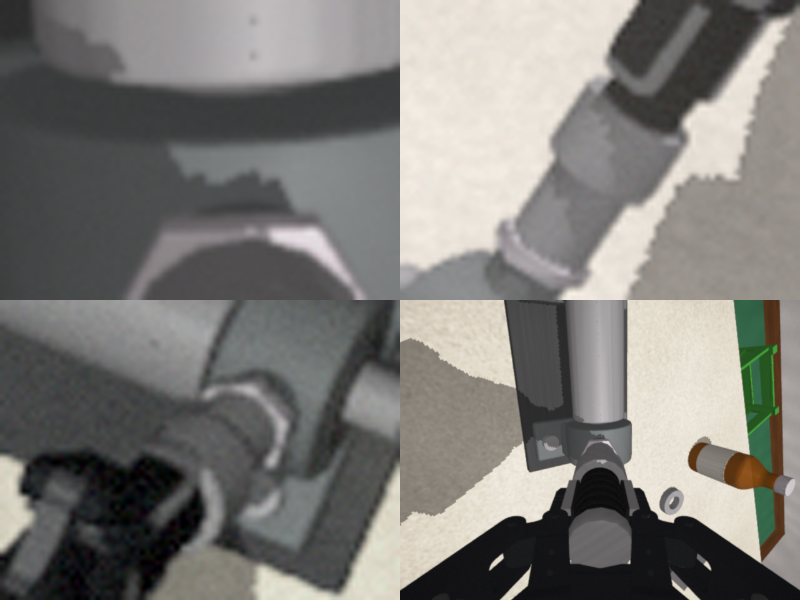

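drive_tool(rows=[[[0.007,-0.003,-0.013,0,0,0],[0.007,-0.003,-0.013,0,0,0],[0.007,-0.003,-0.013,0,0,0]]])

```text
time_s: 10.9
eef_pos: [450.7, 176.5, 316.9]
ee_rot: [0.218, 0.818, 0.513, 0.142]
force: [-9.4, 2.1, 7.4]
grip_width: 0.308
```

```bash
cat > f.py <<'E'
from h import *
s=ctrl.sense();p,R=tool(s);print(p@R[:,2],R.T@(s['force']-np.array([.2,.2,-4.4])),s['wrist_torque'])
E
python3 f.py
```

```text
-105.69963282405843 [ -2.316082    -2.22269831 -14.99594729] [ 0.07576273  1.13088588 -0.2781919 ]
```

drive_tool(rows=[[[0.007,-0.003,-0.013,0,0,0],[0.007,-0.003,-0.013,0,0,0],[0.007,-0.003,-0.013,0,0,0]]])

```text
time_s: 11.28
eef_pos: [450.8, 176.6, 316.8]
ee_rot: [0.218, 0.818, 0.513, 0.142]
force: [-18.8, 3.7, 19.7]
grip_width: 0.306
```

```bash
python3 f.py
```

```text
-105.39035833066463 [ -4.92963142  -3.97694313 -30.24194413] [ 0.06705732  1.99115856 -0.44485416]
```

```bash
python3 look.py 8
```

```text
[450.82799209 176.57824909 316.82980566] [ 0.77699683 -0.37836974  0.50310264] [ 0.45647172 -0.21169219 -0.86418747] [-18.83158706   3.6645339   19.69332327] 11.275
wrist crop origin (270, 180) [array([246., 356.]), array([246., 251.])]
scene crop origin (395, 220) [array([141., 241.]), array([ 78., 333.])]
top crop origin (155, 245) [array([236., 124.]), array([282.,  77.])]
```

View pics/crops8.png

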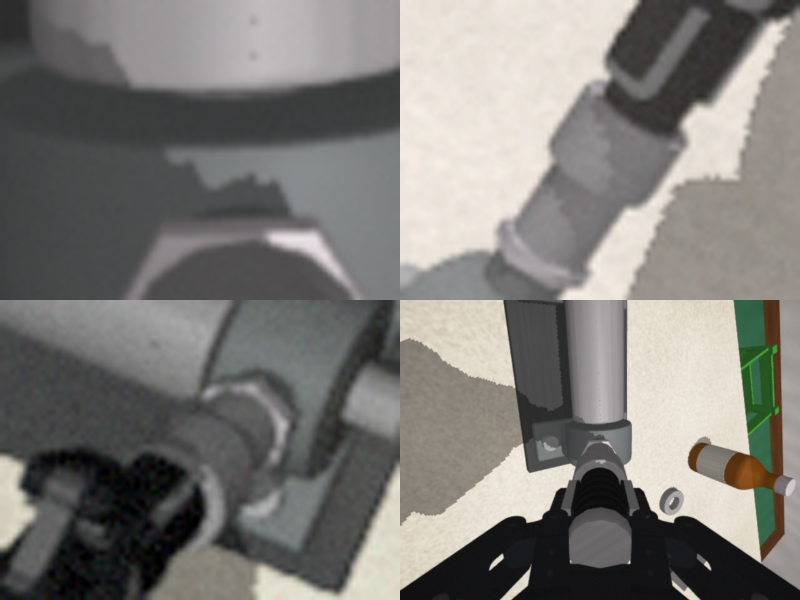

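View pics/wrist8.png

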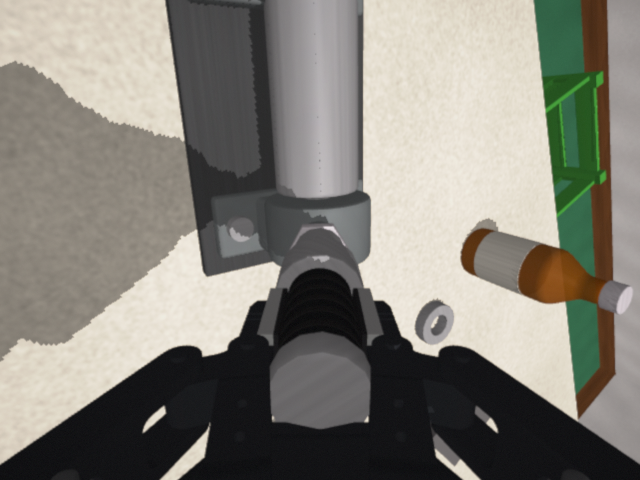

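```bash
python3 - <<'E'
from h import *
s0=np.load("s6.npy",allow_pickle=True).item();s=ctrl.sense();p,R=tool(s)
F=R.T@(s["force"]-s0["force"]);M=R.T@(s["wrist_torque"]-s0["wrist_torque"])
print(s["time_s"],F,M)
print("moment at mouth",M-np.cross([0,0,.243],F))
print(s["wrist_torque"],s0["wrist_torque"])
E
```

```text
11.425 [ -5.10614204  -5.0800455  -29.15587329] [ 1.11747725 -0.89078739 -0.02520347]
moment at mouth [-0.1169738   0.35000512 -0.02520347]
[ 0.03460495  1.95800507 -0.41432166] [0.25383833 0.60862979 0.00283045]
```

drive_tool(rows=[[[-0.003,-0.017,-0.008,0.0035,-0.0017,0.0022],[-0.003,-0.017,-0.008,0.0035,-0.0017,0.0022],[-0.003,-0.017,-0.008,0.0035,-0.0017,0.0022]]])

```text
time_s: 11.8
eef_pos: [450.1, 175.1, 316.8]
ee_rot: [0.217, 0.817, 0.514, 0.145]
force: [-13.7, 2.8, 13.0]
grip_width: 0.313
```

```bash
cat > m.py <<'E'
from h import *
s0=np.load("s6.npy",allow_pickle=True).item();s=ctrl.sense();p,R=tool(s)
F=R.T@(s["force"]-s0["force"]);M=R.T@(s["wrist_torque"]-s0["wrist_torque"])
print(s["time_s"],p,R[:,2],F,M,s["grip_width"])
M=M-np.cross([0,0,.243],F)
print("moment at mouth",M,"centre xy mm",-1e3*M[1]/F[2],1e3*M[0]/F[2],"axial",p@R[:,2])
E
python3 m.py
```

```text
11.8 [450.06188854 175.14275796 316.79833542] [ 0.45962191 -0.20544828 -0.86402471] [ -3.25035786  -3.42915516 -21.56230932] [ 0.81117464 -0.67077464 -0.04095092] 0.31320128980877726
moment at mouth [-0.02211006  0.11906232 -0.04095092] centre xy mm 5.521779745785887 1.0254030650186292 axial -102.84606606620183
```

drive_tool(rows=[[[0.002,-0.01,-0.01,0.0017,-0.0008,0.0011],[0.002,-0.01,-0.01,0.0017,-0.0008,0.0011],[0.002,-0.01,-0.01,0.0017,-0.0008,0.0011],[0.002,-0.01,-0.01,0.0017,-0.0008,0.0011],[0.002,-0.01,-0.01,0.0017,-0.0008,0.0011]]])

```text
time_s: 12.42
eef_pos: [449.7, 174.5, 316.7]
ee_rot: [0.216, 0.817, 0.514, 0.146]
force: [-16.6, 4.5, 14.7]
grip_width: 0.31
```

```bash
python3 m.py; python3 look.py 9
```

```text
12.425 [449.73150924 174.46238625 316.73829599] [ 0.46127049 -0.20247373 -0.86384832] [ -2.85513453  -5.47036813 -24.75860833] [ 0.97293818 -0.76347412 -0.01807655] 0.3103860331955456
moment at mouth [-0.35636128 -0.06967643 -0.01807655] centre xy mm -2.81423057254408 14.39342924905155 axial -101.49001961820868
[449.73150924 174.46238625 316.73829599] [ 0.77666766 -0.37858037  0.50345234] [ 0.46127049 -0.20247373 -0.86384832] [-16.6068154    4.52873493  14.70020023] 12.425
wrist crop origin (270, 180) [array([246., 356.]), array([246., 251.])]
scene crop origin (395, 220) [array([141., 241.]), array([ 79., 335.])]
top crop origin (155, 245) [array([235., 124.]), array([281.,  76.])]
```

View pics/crops9.png

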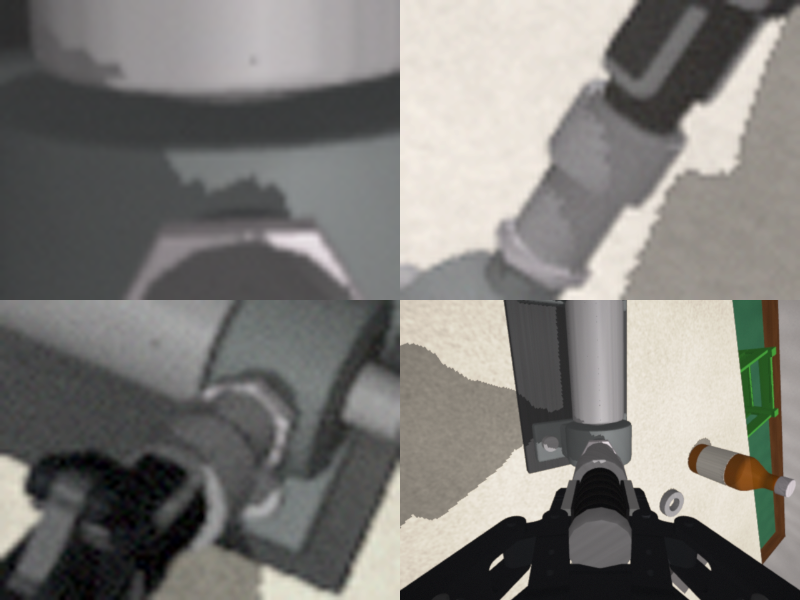

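View pics/scene9.png

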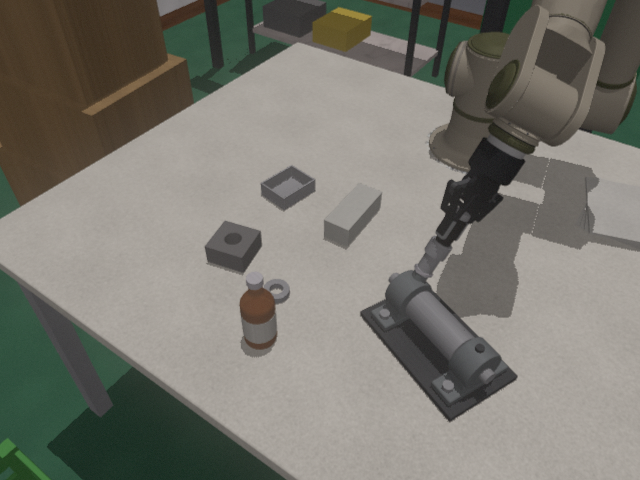

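drive_tool(rows=[[[-0.003,0.002,-0.016,-0.0012,-0.0025,0],[-0.003,0.002,-0.016,-0.0012,-0.0025,0],[-0.003,0.002,-0.016,-0.0012,-0.0025,0],[-0.003,0.002,-0.016,-0.0012,-0.0025,0],[-0.003,0.002,-0.016,-0.0012,-0.0025,0]]])

```text
time_s: 13.2
eef_pos: [448.9, 175.0, 316.2]
ee_rot: [0.218, 0.817, 0.514, 0.148]
force: [-17.7, 3.1, 16.5]
grip_width: 0.307
```

```bash
python3 m.py
```

```text
13.2 [448.88423564 174.99944618 316.17209589] [ 0.46488738 -0.20436112 -0.8614617 ] [ -4.57751416  -4.74458836 -26.54138752] [ 1.05329964 -0.87422992  0.00259098] 0.3073145648225956
moment at mouth [-0.09963533  0.23810602  0.00259098] centre xy mm 8.9711216286195 3.753961006179632 axial -99.45261878427685
```

```bash
python3 - <<'E'
from h import *
for i in range(8):
    viewer.capture("top")
    s=ctrl.sense();p,R=tool(s)
    if i%3==1: print(s["time_s"],s["eef_pos"],s["force"],s["grip_width"])
E
python3 m.py; python3 look.py 10
```

```text
13.3 [448.9102239  174.97201461 316.17716779] [-17.95094096   3.25806077  16.43972706] 0.31207336098206306
13.45 [448.91220597 174.98855262 316.17872754] [-16.95726086   3.32365396  16.21292445] 0.3100268328242842
13.6 [448.88988729 174.97235984 316.17736749] [-17.21114317   3.64487519  16.56764051] 0.2982760289235047
13.6 [448.88988729 174.97235984 316.17736749] [ 0.46487565 -0.20438561 -0.86146222] [ -3.88404455  -4.53966462 -26.49280187] [ 1.07379029 -0.85384013 -0.09799631] 0.2982760289235047
moment at mouth [-0.02934822  0.08998269 -0.09799631] centre xy mm 3.3964958952133224 1.1077807519925178 axial -99.45871098205903
[448.88988729 174.97235984 316.17736749] [ 0.77446249 -0.37765511  0.5075278 ] [ 0.46487565 -0.20438561 -0.86146222] [-17.21114317   3.64487519  16.56764051] 13.6
wrist crop origin (270, 180) [array([245., 356.]), array([246., 252.])]
scene crop origin (395, 220) [array([141., 241.]), array([ 79., 335.])]
top crop origin (155, 245) [array([235., 124.]), array([281.,  75.])]
```

View pics/crops10.png

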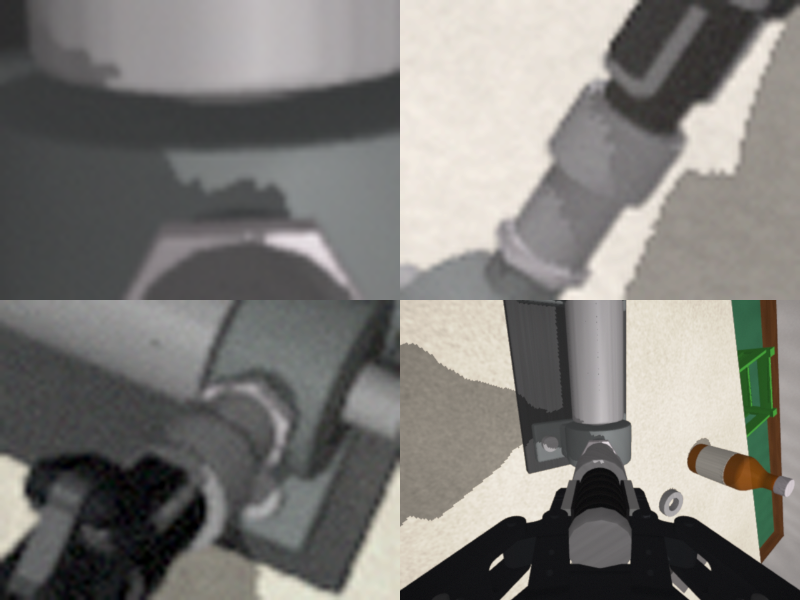

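Stable at about 26 N. In the scene crop the nose rim sits on the collar around (540,250) and no neck is visible, so I'm handing it in.

```bash
python3 -c "
from rig import ctrl
print(ctrl.finish_job()); s=ctrl.sense(); print(s['time_s'],s['eef_pos'],s['force'],s['grip_width'])"
```

```text
the job is handed in; nothing more can be done
None
the job is handed in; nothing more can be done
```

The coupler is on the nipple, still gripped at 110 N and pressed home; I handed the job in at about 13.8 s.

I gripped the coupler by its neck from above, lifted it out of the rest block and tilted it 30°. I lined it up with the nipple using the wrist and scene views, then pressed it on along its axis in small steps.

**Checks that agreed:**
- **Snap-in:** the push force reversed briefly partway on, as it should when the jaws close behind the ball head.
- **Fully home:** the spring pushed back with about 7 N. The force then rose to about 30 N in only about 0.3 mm, which is a hard stop.
- **Holding:** at the last reading it was steady at about 26 N axial. In the scene picture the nose rim sits on the collar with no nipple neck showing.
- **Bystanders:** the bottle, carton, tray and ring look unmoved in the last scene picture.

**Checks that were weaker or disagreed:**
- **First ball position:** the wrist camera put the ball about 6 mm to one side of the coupler's axis. I corrected for this before pressing.
- **Squareness:** when it first bottomed out, the load was off-centre (about 12 mm of the 15 mm rim radius). I made three small tilt and shift corrections. Readings after that ranged from about 3 to 14 mm off-centre and were noisy; the last was about 3.5 mm.
- **Side force:** about 4–5 N of sideways force remained in each direction at the end.
- **Piston travel:** I could not read it directly, so "home" rests on the force stop and the pictures.

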